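Make up a filtration kit and a titration kit

TASK

Make up two kits from the row of stock at the front of the bench, everything standing upright: in the blue tray the large black tapered sleeve in the wide compartment, with the small orange sleeve nested in it, and the black-bulbed dropping bottle in the narrow compartment; in the yellow tray the red-bulbed dropping bottle in the narrow compartment and the brick-red stopper in the wide one. Let the orange sleeve sit in the black one loosely, under its own weight only: do not press it in, or they jam. The black stopper belongs to neither kit, so leave it where it stands.

Things in the scene. Friction and masses are not known exactly. Their poses are not given: they have to be found in the camera images.
- blue_tray: Blue tray of the filtration kit: low plastic tray with a divider, 104 mm (x) by 177 mm (y), fixed; walls and divider 12 mm high, 4 mm thick, floor 3 mm. Origin: centre of the underside, z up. Narrow compartment at its +y end, inside 60 (y) by 96 mm (x), centre at y = +54.5 mm; wide one at its -y end, 105 (y) by 96 mm (x), centre at y = -32 mm.
- yellow_tray: Yellow tray of the titration kit: low plastic tray with a divider, 104 mm (x) by 177 mm (y), fixed; walls and divider 12 mm high, 4 mm thick, floor 3 mm. Origin: centre of the underside, z up. Narrow compartment at its -y end, inside 60 (y) by 96 mm (x), centre at y = -54.5 mm; wide one at its +y end, 105 (y) by 96 mm (x), centre at y = +32 mm.
- large_sleeve: Large black rubber tapered sleeve (filter adapter), open at both ends, narrow end down: 44 mm high, outside diameter 40 mm at the foot; straight collar of 62 mm diameter from 30 mm height to the top (grip here); inside a taper from 32 mm diameter at the foot to 54 mm at the mouth; 0.09 kg. Origin: centre of the underside, z up along its axis.
- small_sleeve: Small orange tapered sleeve, open ends, narrow end down: 52 mm high, outside diameter 38 mm at the foot, 56 mm from 36 mm height to the top (straight collar, grip here); 0.06 kg. Origin: centre of the underside, z up. Loosely nested, its foot is about 10 mm above the large one's foot, its collar above the large one's rim. Pressing down with some 15 N (50 N on the walls) jams them.
- red_bulb_bottle: Amber dropping bottle with a brick-red rubber bulb on top: 37 mm diameter body (grip here, at up to 65 mm height), 116 mm high in all with the bulb, which must fit between the fingers under the palm, about 0.1 kg. In the front row (the similar bottles far back on the bench are not meant). Origin: centre of the underside, z up.
- black_bulb_bottle: Amber dropping bottle with a black rubber bulb on top: 37 mm diameter body (grip here, at up to 65 mm height), 116 mm high in all with the bulb, which must fit between the fingers under the palm, about 0.1 kg. In the front row (the similar bottles far back on the bench are not meant). Origin: centre of the underside, z up.
- red_stopper: Brick-red rubber stopper, slightly tapered, wide end up: 31 mm diameter at the top, 24 mm high, about 0.02 kg. Origin: centre of the underside, z up.
- black_stopper: Black rubber stopper, slightly tapered, wide end up: 24 mm diameter at the top, 24 mm high; not part of a kit. Origin: centre of the underside, z up.
Things that resemble listed ones, but are neither listed nor needed, are in the scene too. Leave any turquoise or white look-alike of the red_stopper alone.

How it is judged:
At the end, for the whole second after the job is handed in: Each thing upright (7 deg) on the floor of its named compartment; orange sleeve in the black one, within 6 mm of centre, foot 4 to 19 mm above the black one's foot, tilt under 11 deg; black stopper upright within 25 mm of its start; all released and at rest (x of large_sleeve in the frame of blue_tray between -0.05 and 0.05 m and y of large_sleeve in the frame of blue_tray between -0.085 and 0.021 m and z of large_sleeve in the frame of blue_tray between -0.002 and 0.008 m and angle between each of large_sleeve, black_bulb_bottle, red_bulb_bottle, red_stopper's own z axis and vertical below 0.12 rad and linear speed of each of large_sleeve, black_bulb_bottle, red_bulb_bottle, red_stopper, small_sleeve below 0.02 m/s and x of black_bulb_bottle in the frame of blue_tray between -0.05 and 0.05 m and y of black_bulb_bottle in the frame of blue_tray between 0.024 and 0.085 m and z of black_bulb_bottle in the frame of blue_tray between -0.002 and 0.008 m and x of red_bulb_bottle in the frame of yellow_tray between -0.05 and 0.05 m and y of red_bulb_bottle in the frame of yellow_tray between -0.085 and -0.024 m and z of red_bulb_bottle in the frame of yellow_tray between -0.002 and 0.008 m and x of red_stopper in the frame of yellow_tray between -0.05 and 0.05 m and y of red_stopper in the frame of yellow_tray between -0.021 and 0.085 m and z of red_stopper in the frame of yellow_tray between -0.002 and 0.008 m and horizontal distance between small_sleeve and large_sleeve below 0.006 m and z of small_sleeve in the frame of large_sleeve between 0.004 and 0.019 m and angle between each of small_sleeve, black_stopper's own z axis and vertical below 0.2 rad and distance of black_stopper from where it was at the start of the episode below 0.025 m); the robot touches nothing.
It fails at once if the orange sleeve is pressed into the black one (more than 50 N on the walls between them) (contact force between small_sleeve and large_sleeve above 50 N).
It also fails if it takes over 125 s, if anything falls off the work surface, if the arm or the gripper's body presses on something with over 40 N, if the wrist force passes 120 N, or if a joint passes its speed limit or range.

ROBOT

A 7-joint arm with a two-finger parallel gripper is mounted at the origin on a cart in front of the work surface, level with it; the furniture and walls round the work are solid. World frame = base frame: x ahead of the robot, y to its left, z up, the work surface at z = 0. Lengths are in m, angles in rad, forces in N, time in s.
With the tool pointing down it reaches from about 0.35 to 0.9 m from the base axis. Payload 19.9 kg.
Tool frame: the origin (TCP) lies at the very end of the fingers, on their centre line; the grasp point (between the pads) lies 19 mm behind it; z points along the fingers, y is the line along which they close (so a half turn about z gives the same grasp; the last joint's range is limited). The gripper opens to 85 mm and grips with 20 to 120 N. Pads are 22 mm wide; open, the fingers measure 114 mm over their backs; the gripper's body (76 mm by 85 mm) begins 54 mm behind the grasp point. The pads swing forward as they close: fully open they stand 13 mm farther back than shut.
Start: joints at [-1.335, 0.417, -0.01, 1.614, 0.005, 1.111, -0.053], TCP at [0.171, 0.601, 0.231] pointing down, gripper open.
Joint ranges: [-2.81, 2.81], [-0.39, 2.02], [-1.27, 1.25], [0.06, 2.57], [-1.19, 4.33], [0.19, 2], [-2.82, 2.82]. Speed limits (rad/s): [1.89, 1.89, 2.39, 2.39, 3.01, 3.01, 3.01].

INTERFACE

Orientations are given as a unit quaternion [x, y, z, w].
In Python, from plant import telemetry, optics, ctrl gives the robot as it stands.
- The arm moves only by the shell command python3 -m jog 'ROWS' [OPENING]. ROWS is JSON, a list that holds one entry, the list of rows, each a list of 4 numbers: the shift along the world's x, y, z in units of 60 mm (1.0 is 60 mm), then the turn about the world's z in degrees. In form: [[[x, y, z, twist], ...]]. A call has 1 to 5 rows; each row shifts and turns the commanded pose from where the row before left it; what a row does not reach is not made up. A row lasts 1/8 s, in which the tool goes at most 62.5 mm and 10.7 degrees, less where a joint would pass 70% of its speed; a pose out of reach is approached as far as the arm can. A call is refused whole if a number of a shift passes 1 or a number of a turn 10.7, either way. A call with a gripper value outside its range is refused whole. OPENING is the closure, from -1 (fully open) to 1 (shut), set as the call begins (- or left out, the last holds). The fingers move at their own pace and stop on an object; the grip force is fixed at half the most. Time passes only in rows, so rows that do not move let the fingers close. It gives the time, the measured TCP pose, the force, the opening and the grip force at its end, in the units of the state.
- telemetry.sense(): the state, without advancing time (a new reading comes with each control period).
- optics.capture(name): name is "scene" or "top" or "wrist"; returns the picture (480x640x3 uint8, red, green, blue); there is no depth.
- optics.get_calibration(name): a dict with "intrinsics" (3x3 intrinsics, pixels), "R" (3x3) and "t" (3): a world point X has camera coordinates R X + t. Camera axes: x right, y down, z forward; pixel columns grow to the right and rows downward; lengths in m; the calibration is good to about 2 mm. A picture is of the moment at which its call begins: read the wrist's pose just before it. get_calibration takes no time and is no camera call; for the wrist camera it gives the pose at the moment of the call.
- ctrl.close_job(): hands the job in; it is judged then, once.
The state is a dict: "t": time; "joint_pos": joint angles; "qd": joint speeds; "tau": joint torques, N m; "position": TCP position; "tcp_rot": TCP orientation; "contact_force": force on the tool from outside, world axes, zero at the start; "wrist_torque": the same for the moment, N m; "gripper_width": finger opening in m; "grip_force": force on a finger pad.
Only numpy, scipy, OpenCV 4.12 (cv2) and the standard library are available. Lean on these libraries where they do the work, as an engineer would, in place of code of your own. Each camera call takes 0.05 s, during which the arm holds its last target. There are 200 camera calls.

## Working session

There is one attempt and no reset: what is moved stays moved. The work goes in short steps, Python scripts to look and compute and a shell command to move; the robot and the scene stay as the last step left them, time stands still between calls to the robot, and variables do not carry over. Pictures are saved under pics/ and viewed, at most 14 in all, crops included, and the job is handed in when it is done.

```bash
mkdir -p pics; ls
python3 - <<'E'
from plant import telemetry, optics
import cv2
for n in ("scene","top"):
    cv2.imwrite(f"pics/{n}0.png",optics.capture(n)[:,:,::-1])
    c=optics.get_calibration(n);print(n,c)
s=telemetry.sense();print(s)
E
```

```text
pics
scene {'intrinsics': array([[604.48152946,   0.        , 329.11943696],
       [  0.        , 604.48152946, 241.71305288],
       [  0.        ,   0.        ,   1.        ]]), 'R': array([[ 0.58079942, -0.81404622,  0.00088957],
       [-0.5550489 , -0.3968109 , -0.73106897],
       [ 0.59547692,  0.42411068, -0.68230299]]), 't': array([-0.23057812,  0.39484881,  0.69733464])}
top {'intrinsics': array([[475.96174929,   0.        , 324.82506913],
       [  0.        , 475.96174929, 235.78279229],
       [  0.        ,   0.        ,   1.        ]]), 'R': array([[ 0.01548154, -0.99987157, -0.00414222],
       [-0.99666228, -0.01509949, -0.08022657],
       [ 0.08015372,  0.00537043, -0.99676805]]), 't': array([0.13692147, 0.5805419 , 0.85204218])}
{'t': 0.1, 'joint_pos': array([-1.33447611,  0.4178757 , -0.01027738,  1.61408996,  0.00471988,
        1.11067832, -0.05299097]), 'qd': array([-6.67011524e-05, -1.61155286e-03, -2.63674909e-04,  2.14034217e-04,
       -1.68288277e-04, -5.65260783e-04, -7.36618807e-04]), 'tau': array([ 1.82779011e-03, -8.65793252e+01,  6.79900479e-01, -4.35622859e+01,
        1.91608717e-02,  4.91024548e-03, -1.44208366e-05]), 'position': array([0.17136012, 0.60074587, 0.23075713]), 'tcp_rot': array([ 1.38462626e-01,  9.90367526e-01, -5.14221772e-04, -1.61119895e-05]), 'contact_force': array([-0.43824979, -0.69828063,  0.05177759]), 'wrist_torque': array([0.02585281, 0.03938423, 0.02460116]), 'grip_force': 0.0, 'gripper_width': 0.08558917281538332}
```

View pics/scene0.png

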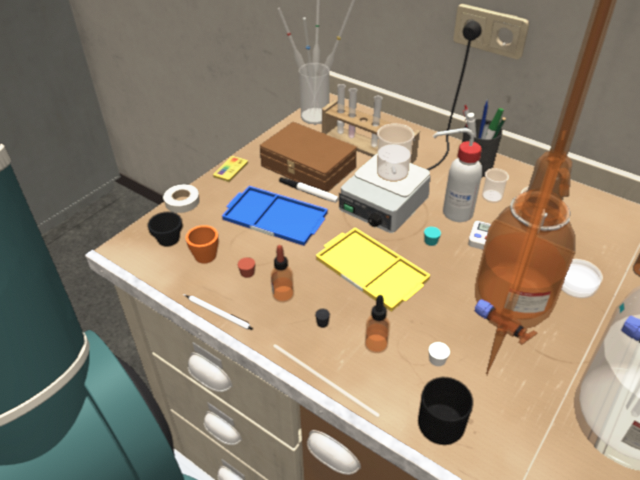

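View pics/top0.png

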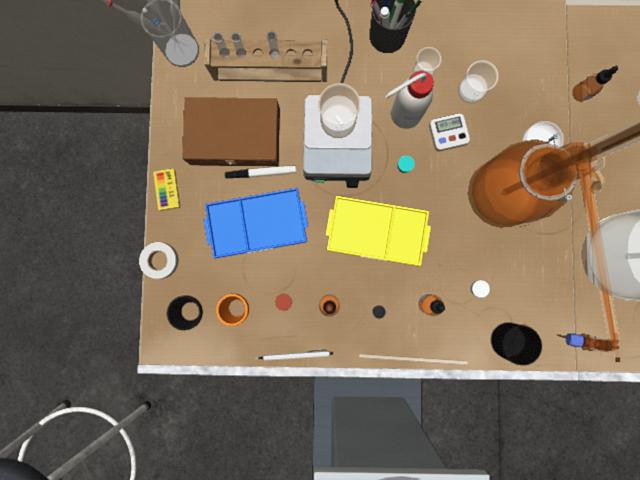

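Top view: row at the front from left to right is the black sleeve (184,313), orange sleeve (232,309), red stopper (284,301), red-bulb bottle (329,306), black stopper (379,311) and black-bulb bottle (432,304). Blue tray is at (255,223), yellow at (379,231).

Candidates:
- **Large sleeve:** (184,313) against the tall black pot at (516,343). The first is open through to the wood, so it fits.
- **Red stopper:** (284,301) against turquoise (406,163) and white (481,288). Only the first is brick-red.
- **Bottles:** (329,306) and (432,304) are in the front row. The one at (595,83) is far back.

```bash
cat > h.py <<'E'
import numpy as np, cv2
from plant import telemetry, optics
def cast(n,uv,z,cal=None):
    c=cal or optics.get_calibration(n);R,t,K=c["R"],c["t"],c["intrinsics"]
    C=-R.T@t; d=R.T@np.linalg.inv(K)@np.array([uv[0],uv[1],1.]); return C+d*(z-C[2])/d[2]
def blob(im,near,lo,hi,r=45,hsv=True):
    a=cv2.cvtColor(im,cv2.COLOR_RGB2HSV)
    m=cv2.inRange(a,np.array(lo),np.array(hi))
    k=np.zeros_like(m);cv2.circle(k,tuple(near),r,255,-1);m&=k
    cs,_=cv2.findContours(m,cv2.RETR_EXTERNAL,cv2.CHAIN_APPROX_NONE)
    return max(cs,key=cv2.contourArea)
def tri(uv1,uv2,n1="top",n2="scene"):
    P=[]
    for n in(n1,n2):
        c=optics.get_calibration(n);P.append(c["intrinsics"]@np.c_[c["R"],c["t"]])
    X=cv2.triangulatePoints(P[0],P[1],np.array(uv1,float),np.array(uv2,float));return (X[:3]/X[3]).ravel()
E
python3 - <<'E'
from h import *
np.set_printoptions(precision=4,suppress=True)
T=cv2.imread("pics/top0.png")[:,:,::-1].copy();S=cv2.imread("pics/scene0.png")[:,:,::-1].copy()
c=optics.get_calibration("top");print("cam",-c["R"].T@c["t"])
for nm,near,lo,hi,r,z in [("large",(184,313),(0,0,0),(180,255,70),24,.037),("small",(232,309),(3,150,60),(15,255,255),24,.044),
  ("redst",(284,301),(0,90,60),(10,255,220),14,.022),("blkst",(379,311),(0,0,0),(180,255,80),12,.022)]:
    k=blob(T,near,lo,hi,r);e=cv2.minAreaRect(k);(u,v),rad=cv2.minEnclosingCircle(k)
    x,y,w,h=cv2.boundingRect(k);print(nm,e[0],(x,y,w,h),rad,cast("top",(x+w/2-.5,y+h/2-.5),z))
for nm,near,lo,hi,r in [("blue",(255,223),(100,120,60),(125,255,255),70),("yel",(379,231),(22,120,80),(35,255,255),70)]:
    k=blob(T,near,lo,hi,r);e=cv2.minAreaRect(k);b=cv2.boxPoints(e);p=np.array([cast("top",q,.012) for q in b])
    print(nm,e,"centre",p.mean(0));print(p[:,:2], [np.linalg.norm(p[i]-p[i-1]) for i in range(4)])
a=cv2.resize(T[280:340,150:470],(800,150),interpolation=cv2.INTER_CUBIC)
b=cv2.resize(S[190:370,140:410],(800,533),interpolation=cv2.INTER_CUBIC)[80:530]
cv2.imwrite("pics/crop1.png",np.vstack([a,b])[:,:,::-1])
E
```

```text
cam [0.5082 0.1411 0.8964]
large (184.5, 312.5) (167, 296, 36, 34) 17.818021774291992 [0.4357 0.3948 0.037 ]
small (231.75, 309.25) (216, 294, 33, 32) 16.37843894958496 [0.4429 0.3085 0.044 ]
redst (283.0, 302.0) (275, 294, 17, 17) 8.383822441101074 [0.4562 0.2202 0.022 ]
blkst (378.5, 311.5) (373, 306, 12, 12) 6.041623115539551 [0.4418 0.046  0.022 ]
blue ((255.35476684570312, 222.62196350097656), (55.019351959228516, 101.95167541503906), 80.04937744140625) centre [0.6023 0.2761 0.012 ]
[[0.635  0.3802]
 [0.6712 0.1924]
 [0.5693 0.1727]
 [0.5337 0.3588]] [np.float64(0.10353324150954143), np.float64(0.1912347196308043), np.float64(0.10373452306540393), np.float64(0.18947165368783106)]
yel ((377.9828186035156, 230.49716186523438), (103.07014465332031, 56.0565071105957), 9.35297966003418) centre [0.591 0.047 0.012]
[[ 0.5531  0.1496]
 [ 0.6573  0.1342]
 [ 0.6285 -0.0564]
 [ 0.525  -0.0393]] [np.float64(0.19101442251636744), np.float64(0.10530944613287997), np.float64(0.19279227596551377), np.float64(0.10492993182797672)]
```

View pics/crop1.png

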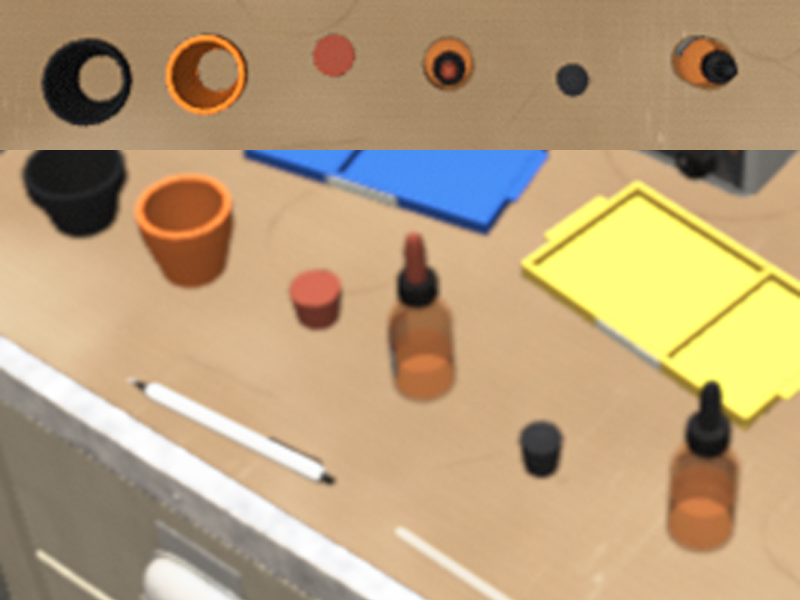

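The crops confirm the identities: the black sleeve (184,313) is open through, orange (232,309), the red-bulb bottle at (329,306), the black-bulb one with its tip at (442,307) and its body at (432,304). Next: bottle positions and the deltas.

Run:
```python
from h import *
np.set_printoptions(precision=4,suppress=True)
c=optics.get_calibration("scene");C=-c["R"].T@c["t"]
for nm,tt,st,base,body in [("red",(329.2,307.2),(279.4,246.),(283.1,301.4),(329.2,305.2)),("blk",(442,307.5),(380.,296.3),(376.9,352),(432,304.8))]:
    p=cast("scene",base,0);d=p[:2]-C[:2];d/=np.linalg.norm(d)
    print(nm,"tri tip",tri(tt,st),"foot",p[:2]+d*.0185,"tip top@.116",cast("top",tt,.116)[:2],"body@.06",cast("top",body,.06)[:2])
for uv,n in[((243,224),"blue div"),((388,233),"yel div")]: print(n,cast("top",uv,.012))
from scipy.spatial.transform import Rotation as Ro
s=telemetry.sense();print(Ro.from_quat(s["tcp_rot"]).as_matrix())
c=optics.get_calibration("wrist");print("wristcam",-c["R"].T@c["t"],c["R"],s["position"])
```

```text
red tri tip [0.4542 0.1366 0.1119] foot [0.4547 0.1385] tip top@.116 [0.4546 0.1364] body@.06 [0.4542 0.1361]
blk tri tip [ 0.4566 -0.0477  0.1115] foot [ 0.4605 -0.0487] tip top@.116 [ 0.457  -0.0467] body@.06 [ 0.4577 -0.0428]
blue div [0.5991 0.2991 0.012 ]
yel div [0.5863 0.0282 0.012 ]
[[-0.9617  0.2743 -0.0002]
 [ 0.2743  0.9617 -0.001 ]
 [-0.0001 -0.001  -1.    ]]
wristcam [0.1035 0.621  0.3733] [[ 0.2734  0.9619 -0.0019]
 [ 0.9237 -0.262   0.2794]
 [ 0.2683 -0.0782 -0.9602]] [0.1714 0.6007 0.2308]
```

```bash
python3 -m jog '[[[0.55,-0.43,0,-9.3],[0.55,-0.43,0,-9.3],[0.55,-0.43,0,-9.3],[0.55,-0.43,0,-9.3]]]' -1; python3 -m jog '[[[0.55,-0.43,0,-9.2],[0.55,-0.43,0,-9.2],[0.55,-0.43,-0.2,-9.2],[0.55,-0.43,-0.3,-9.2],[0,0,0,0]]]'
python3 - <<'E'
from h import *
s=telemetry.sense();print(s["position"],s["tcp_rot"],s["joint_pos"])
cv2.imwrite("pics/w1.png",optics.capture("wrist")[:,:,::-1])
E
```

```text
t: 0.6
position: [0.3042, 0.4968, 0.231]
tcp_rot: [0.449, 0.893, -0.0, -0.0]
contact_force: [-0.1, 0.6, 0.8]
gripper_width: 0.0854
grip_force: 0.0
t: 1.23
position: [0.4372, 0.3916, 0.1999]
tcp_rot: [0.709, 0.705, -0.001, 0.001]
contact_force: [-0.7, 0.3, 0.3]
gripper_width: 0.0857
grip_force: 0.0
[0.43723151 0.39159616 0.19986363] [ 0.70889861  0.70530889 -0.0012352   0.00077763] [-1.05435927  0.39751104  0.34619505  1.75151978 -0.15265493  1.0215583
 -0.65789001]
```

View pics/w1.png

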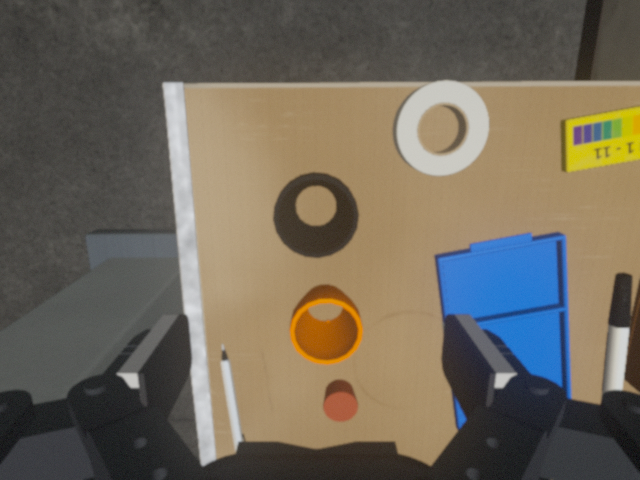

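The wrist view shows the large sleeve at (316,214), orange at (326,331), red stopper at (341,400) and the blue tray at right. Cross-check the positions.

```bash
cat >> h.py <<'E'
def circ(n,im,near,lo,hi,r,z,cal=None):
    k=blob(im,near,lo,hi,r);x,y,w,h=cv2.boundingRect(k);return (x,y,w,h),cast(n,(x+w/2-.5,y+h/2-.5),z,cal)
BK=((0,0,0),(180,255,85));OR=((3,150,60),(18,255,255));RD=((0,90,60),(10,255,230))
E
python3 - <<'E'
from h import *
np.set_printoptions(precision=4,suppress=True)
W=cv2.imread("pics/w1.png")[:,:,::-1].copy()
print(circ("wrist",W,(316,214),*BK,55,.037),circ("wrist",W,(326,331),(3,200,150),OR[1],45,.052),circ("wrist",W,(341,405),*RD,22,.024))
k=blob(W,(316,214),*BK,55);print(cv2.minEnclosingCircle(k))
for u in [(437,256),(567,234),(443,318),(566,307)]: print(cast("wrist",u,.012)[:2])
E
```

```text
((274, 173, 84, 84), array([0.4356, 0.3979, 0.037 ])) ((290, 297, 72, 65), array([0.4432, 0.3127, 0.052 ])) ((324, 383, 34, 38), array([0.4575, 0.2278, 0.024 ]))
((315.47882080078125, 214.71099853515625), 41.78469467163086)
[0.5347 0.3579]
[0.6377 0.3765]
[0.5443 0.3023]
[0.6475 0.3126]
```

```bash
python3 -m jog '[[[0,0.04,-0.6,0],[0,0,-0.6,0],[0,0,-0.4,0],[0,0,0,0],[0,0,0,0]]]'
```

```text
t: 1.9
position: [0.4354, 0.3979, 0.1064]
tcp_rot: [0.706, 0.708, 0.001, -0.0]
contact_force: [0.4, 0.3, 0.0]
gripper_width: 0.0855
grip_force: 0.0
```

```bash
python3 -m jog '[[[0,-0.02,-0.5,0],[0,0,-0.5,0],[0,0,-0.3,0],[0,0,-0.2,0],[0,0,0,0]]]'; python3 -m jog '[[[0,0,0,0],[0,0,0,0],[0,0,0,0],[0,0,0,0],[0,0,0,0]]]' 1;python3 -m jog '[[[0,0,0,0],[0,0,0,0],[0,0,0,0]]]'
```

```text
t: 2.52
position: [0.4354, 0.3959, 0.0153]
tcp_rot: [0.707, 0.708, -0.0, -0.0]
contact_force: [1.2, 1.1, 0.4]
gripper_width: 0.0855
grip_force: 0.0
t: 3.15
position: [0.4354, 0.3964, 0.0164]
tcp_rot: [0.706, 0.708, 0.0, -0.0]
contact_force: [-3.5, -0.9, 10.1]
gripper_width: 0.0598
grip_force: 62.2
t: 3.52
position: [0.4355, 0.3964, 0.0164]
tcp_rot: [0.707, 0.708, 0.0, -0.0]
contact_force: [-3.0, -1.2, 8.9]
gripper_width: 0.0592
grip_force: 62.2
```

```bash
python3 -m jog '[[[0,0,0.2,0],[0,0,0.4,0],[0,0,0.4,0],[0,0,0.4,0],[0,0,0,0]]]'; python3 -m jog '[[[0.4,-0.35,0,0],[0.5,-0.43,0,0],[0.5,-0.43,0,0],[0.5,-0.43,0,0],[0.5,-0.43,0,0]]]'; python3 -m jog '[[[0.4,-0.43,0,0],[0,0,0,0],[0,0,0,0]]]'
python3 - <<'E'
from h import *
cv2.imwrite("pics/w2.png",np.vstack([cv2.resize(optics.capture(n),None,fx=.62,fy=.62) for n in("wrist","scene")])[:,:,::-1])
E
```

```text
t: 4.15
position: [0.4362, 0.3966, 0.1017]
tcp_rot: [0.707, 0.708, 0.002, -0.0]
contact_force: [0.5, 0.1, -1.4]
gripper_width: 0.0593
grip_force: 65.0
t: 4.78
position: [0.58, 0.2706, 0.0988]
tcp_rot: [0.707, 0.708, -0.0, -0.0]
contact_force: [0.3, -0.0, -1.5]
gripper_width: 0.0593
grip_force: 65.0
t: 5.15
position: [0.6028, 0.2462, 0.0987]
tcp_rot: [0.707, 0.708, -0.0, -0.0]
contact_force: [-0.2, -0.3, -1.6]
gripper_width: 0.0595
grip_force: 64.9
```

View pics/w2.png

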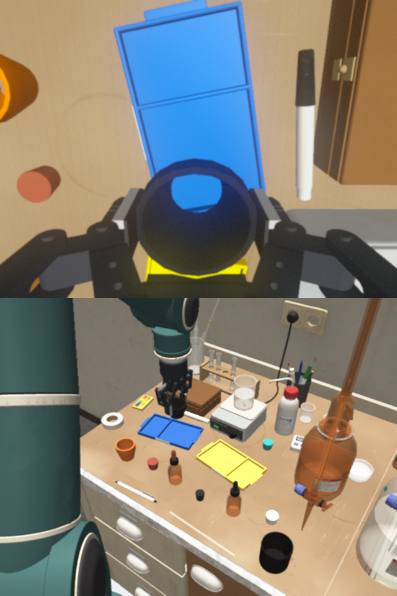

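The sleeve is held upright over the wide compartment (mouth at about (195,205) in the upper half). Lower and release.

```bash
python3 -m jog '[[[0,0,-0.5,0],[0,0,-0.4,0],[0,0,-0.25,0],[0,0,-0.1,0],[0,0,-0.05,0]]]'; python3 -m jog '[[[0,0,-0.02,0],[0,0,0,0],[0,0,0,0]]]';  python3 -m jog '[[[0,0,0,0],[0,0,0,0],[0,0,0,0],[0,0,0,0]]]' -1; python3 -m jog '[[[0,0,0.3,0],[0,0,0.6,0],[0,0,0.6,0],[0,0,0.6,0],[0,0,0,0]]]'
python3 - <<'E'
from h import *
cv2.imwrite("pics/w3.png",optics.capture("wrist")[:,:,::-1])
np.set_printoptions(precision=4,suppress=True)
T=optics.capture("top");cv2.imwrite("pics/t3.png",T[:,:,::-1])
E
```

```text
t: 5.88
position: [0.6036, 0.2461, 0.0215]
tcp_rot: [0.707, 0.708, 0.0, 0.0]
contact_force: [-0.4, 0.1, -2.2]
gripper_width: 0.0595
grip_force: 65.0
t: 6.25
position: [0.6036, 0.2459, 0.0204]
tcp_rot: [0.707, 0.708, 0.0, 0.0]
contact_force: [0.2, -0.2, -1.0]
gripper_width: 0.0593
grip_force: 65.0
t: 6.75
position: [0.6034, 0.2458, 0.0201]
tcp_rot: [0.707, 0.708, -0.0, -0.0]
contact_force: [-0.1, -0.5, -0.3]
gripper_width: 0.0852
grip_force: 0.0
t: 7.38
position: [0.6049, 0.2463, 0.1502]
tcp_rot: [0.707, 0.708, 0.003, 0.001]
contact_force: [0.7, 0.1, -0.4]
gripper_width: 0.0854
grip_force: 0.0
```

View pics/w3.png

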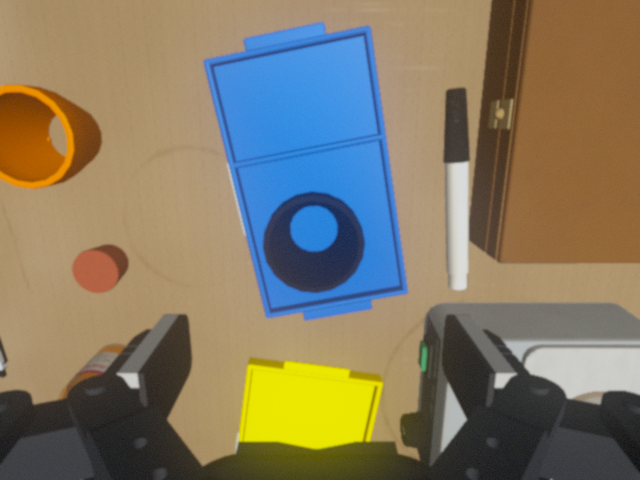

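The black sleeve stands in the wide compartment at (314,242), clear of the walls. Measure it and the orange sleeve with the same cameras.

Run:
```python
from h import *
np.set_printoptions(precision=4,suppress=True)
W=cv2.imread("pics/w3.png")[:,:,::-1].copy();T=cv2.imread("pics/t3.png")[:,:,::-1].copy()
print(telemetry.sense()["position"])
print(circ("wrist",W,(314,242),*BK,58,.037))
g=cv2.cvtColor(T,cv2.COLOR_RGB2HSV);print(circ("top",T,(270,222),*BK,30,.037))
print(circ("top",T,(232,309),*OR,24,.044))
```

```text
[0.6034 0.2459 0.1468]
((265, 214, 94, 77), array([0.6009, 0.2385, 0.037 ]))
((262, 193, 30, 60), array([0.6002, 0.2339, 0.037 ]))Traceback (most recent call last):
  File "<stdin>", line 7, in <module>
  File "h.py", line 18, in circ
    k=blob(im,near,lo,hi,r);x,y,w,h=cv2.boundingRect(k);return (x,y,w,h),cast(n,(x+w/2-.5,y+h/2-.5),z,cal)
  File "h.py", line 11, in blob
    return max(cs,key=cv2.contourArea)
ValueError: max() iterable argument is empty
```

```bash
python3 - <<'E'
from h import *
print("large",cast("wrist",(314,242),.037))
E
python3 -m jog '[[[-0.5,0.2,0,0],[-0.5,0.2,0,0],[-0.5,0.2,0,0],[-0.5,0.2,0,0],[-0.5,0.2,0,0]]]'; python3 -m jog '[[[-0.17,0.08,0,0],[0,0,0,0],[0,0,0,0]]]'
python3 - <<'E'
from h import *
np.set_printoptions(precision=4,suppress=True)
W=optics.capture("wrist");cv2.imwrite("pics/w4.png",W[:,:,::-1]);T=optics.capture("top");cv2.imwrite("pics/t4.png",T[:,:,::-1])
print(telemetry.sense()["position"])
m=cv2.inRange(cv2.cvtColor(W,cv2.COLOR_RGB2HSV),np.array(OR[0]),np.array(OR[1]))
for k in cv2.findContours(m,cv2.RETR_EXTERNAL,cv2.CHAIN_APPROX_NONE)[0]:
    if cv2.contourArea(k)>800: print("or",cv2.boundingRect(k))
for thr in (60,85,110):
    m=cv2.inRange(cv2.cvtColor(T,cv2.COLOR_RGB2HSV),np.array((0,0,0)),np.array((180,255,thr)))
    m[:190]=0;m[265:]=0;m[:,:205]=0;m[:,310:]=0
    x,y,w,h=cv2.boundingRect(m);print(thr,(x,y,w,h),cast("top",(x+w/2-.5,y+h/2-.5),.037))
E
```

```text
large [0.6024916  0.24501016 0.037     ]
t: 8.1
position: [0.4519, 0.3058, 0.1454]
tcp_rot: [0.707, 0.708, -0.001, -0.0]
contact_force: [0.0, -0.1, -0.1]
gripper_width: 0.0854
grip_force: 0.0
t: 8.48
position: [0.4441, 0.31, 0.1459]
tcp_rot: [0.707, 0.707, -0.0, 0.0]
contact_force: [-0.1, -0.3, -0.3]
gripper_width: 0.0854
grip_force: 0.0
[0.444  0.31   0.1459]
or (315, 329, 41, 48)
or (269, 200, 96, 96)
60 (254, 205, 33, 32) [0.6036 0.2458 0.037 ]
85 (254, 205, 33, 33) [0.6027 0.2457 0.037 ]
110 (254, 204, 34, 34) [0.6037 0.2449 0.037 ]
```

View pics/w4.png

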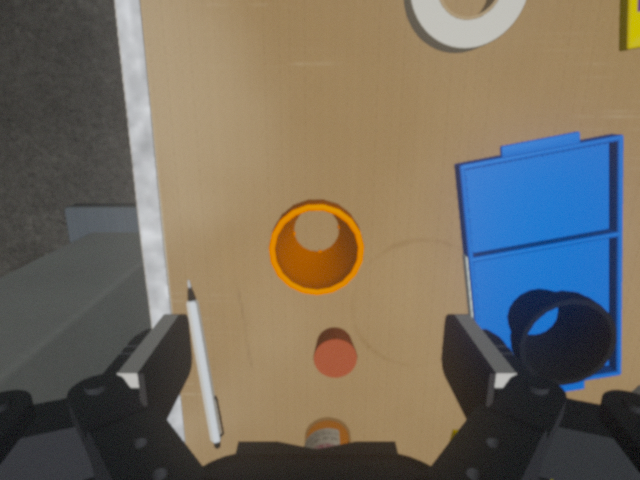

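The orange sleeve is at (317,248), with its rim concentric between the fingers. The red stopper is at (335,355).

Run:
```python
from h import *
print(cast("wrist",(316.5,247.5),.047),cast("wrist",(316.5,247),.052),telemetry.sense()["position"])
T=cv2.imread("pics/t4.png")[:,:,::-1].copy()
print(cast("wrist",(335.5,360),.024))
```

```text
[0.4445741  0.30874194 0.047     ] [0.4445698  0.31055303 0.052     ] [0.44399115 0.30998908 0.1459065 ]
[0.4580441  0.21920411 0.024     ]
```

```bash
python3 -m jog '[[[0,0,-0.5,0],[0,0,-0.6,0],[0,0,-0.5,0],[0,0,-0.3,0],[0,0,-0.11,0]]]';  python3 -m jog '[[[0,0,0,0],[0,0,0,0],[0,0,0,0],[0,0,0,0],[0,0,0,0]]]' 1;python3 -m jog '[[[0,0,0,0],[0,0,0,0]]]'; python3 -m jog '[[[0,0,0.2,0],[0,0,0.6,0],[0,0,0.6,0],[0,0,0.6,0],[0,0,0,0]]]'
```

```text
t: 9.2
position: [0.4433, 0.3102, 0.0248]
tcp_rot: [0.707, 0.707, -0.0, 0.0]
contact_force: [-0.4, 0.4, -0.2]
gripper_width: 0.0854
grip_force: 0.0
t: 9.82
position: [0.4438, 0.3112, 0.0268]
tcp_rot: [0.707, 0.708, 0.001, -0.0]
contact_force: [-0.8, -0.5, 7.2]
gripper_width: 0.0521
grip_force: 61.0
t: 10.07
position: [0.4438, 0.3112, 0.0268]
tcp_rot: [0.707, 0.708, 0.001, -0.0]
contact_force: [-0.4, -0.2, 8.3]
gripper_width: 0.0526
grip_force: 61.0
t: 10.7
position: [0.4444, 0.3115, 0.1489]
tcp_rot: [0.707, 0.708, 0.003, -0.0]
contact_force: [0.1, -0.8, -1.2]
gripper_width: 0.0523
grip_force: 62.9
```

The grip is too low on the collar: the fingertips would meet the black rim. Set it back down and regrip about 7 mm higher.

```bash
python3 -m jog '[[[0,0,-0.6,0],[0,0,-0.6,0],[0,0,-0.5,0],[0,0,-0.25,0],[0,0,-0.05,0]]]'; python3 -m jog '[[[0,0,-0.0,0],[0,0,0,0]]]'; python3 -m jog '[[[0,0,0,0],[0,0,0,0],[0,0,0,0],[0,0,0.13,0],[0,0,0,0]]]' -1;python3 -m jog '[[[0,0,0,0],[0,0,0,0],[0,0,0,0],[0,0,0,0],[0,0,0,0]]]' 1;python3 -m jog '[[[0,0,0,0],[0,0,0,0]]]'
```

```text
t: 11.32
position: [0.443, 0.3109, 0.0261]
tcp_rot: [0.707, 0.708, -0.0, -0.0]
contact_force: [-14.5, -6.1, 47.1]
gripper_width: 0.052
grip_force: 66.4
t: 11.58
position: [0.4429, 0.311, 0.0266]
tcp_rot: [0.707, 0.708, 0.0, -0.0]
contact_force: [-7.4, -2.4, 16.2]
gripper_width: 0.0524
grip_force: 64.0
t: 12.2
position: [0.4435, 0.3109, 0.034]
tcp_rot: [0.707, 0.708, 0.0, 0.0]
contact_force: [0.2, 0.1, -0.6]
gripper_width: 0.0854
grip_force: 0.0
t: 12.82
position: [0.4433, 0.3109, 0.0337]
tcp_rot: [0.707, 0.708, 0.0, -0.0]
contact_force: [-3.0, -1.1, 10.4]
gripper_width: 0.0524
grip_force: 60.5
t: 13.08
position: [0.4433, 0.3109, 0.0336]
tcp_rot: [0.707, 0.708, 0.0, -0.0]
contact_force: [-2.2, 0.4, 9.6]
gripper_width: 0.0523
grip_force: 60.5
```

```bash
python3 -m jog '[[[0,0,0.2,0],[0,0,0.5,0],[0,0,0.5,0],[0,0,0.4,0],[0,0,0,0]]]'; python3 -m jog '[[[0.4,-0.2,0,0],[0.5,-0.2,0,0],[0.5,-0.2,0,0],[0.5,-0.2,0,0],[0.5,-0.2,0,0]]]';  python3 -m jog '[[[0.26,-0.07,0,0],[0,0,0,0],[0,0,0,0],[0,0,0,0]]]'
python3 - <<'E'
from h import *
a=optics.capture("wrist")[180:480,100:560];b=optics.capture("scene")[140:280,180:380]
a=cv2.resize(a,(560,365));b=cv2.resize(b,(560,392))[:235];cv2.imwrite("pics/w5.png",np.vstack([a,b])[:,:,::-1])
E
```

```text
t: 13.7
position: [0.4439, 0.3111, 0.1312]
tcp_rot: [0.707, 0.708, 0.001, 0.0]
contact_force: [-0.8, 0.7, 0.2]
gripper_width: 0.0522
grip_force: 62.8
t: 14.32
position: [0.5877, 0.25, 0.1284]
tcp_rot: [0.707, 0.708, -0.001, -0.0]
contact_force: [-1.1, -0.0, 0.8]
gripper_width: 0.0518
grip_force: 62.8
t: 14.82
position: [0.6019, 0.2472, 0.1293]
tcp_rot: [0.706, 0.708, -0.0, -0.0]
contact_force: [0.9, -0.1, -1.2]
gripper_width: 0.0523
grip_force: 62.8
```

View pics/w5.png

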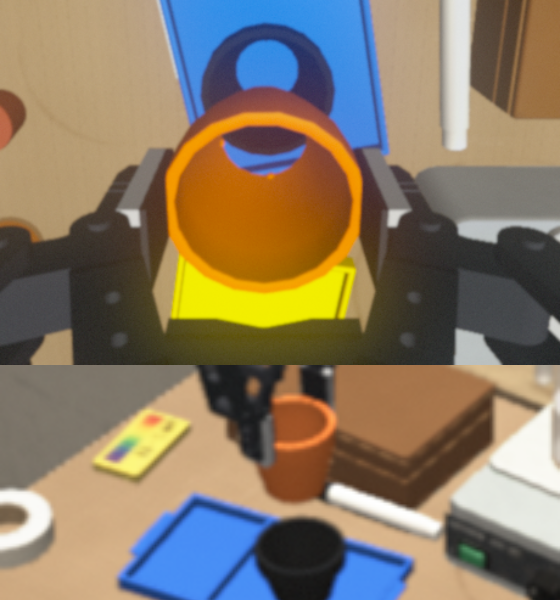

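The orange sleeve hangs upright over the black mouth. Descend slowly, watching the force.

```bash
python3 -m jog '[[[0.02,-0.01,-0.5,0],[0,0,-0.4,0],[0,0,-0.2,0],[0,0,0,0],[0,0,0,0]]]'; python3 -m jog '[[[0,0,-0.05,0],[0,0,-0.05,0],[0,0,-0.05,0],[0,0,0,0],[0,0,0,0]]]'
```

```text
t: 15.55
position: [0.6044, 0.246, 0.0643]
tcp_rot: [0.707, 0.708, 0.001, 0.0]
contact_force: [0.2, 0.7, -0.4]
gripper_width: 0.0521
grip_force: 62.8
t: 16.18
position: [0.6041, 0.2458, 0.0543]
tcp_rot: [0.707, 0.708, -0.0, 0.0]
contact_force: [-0.2, -0.3, -0.5]
gripper_width: 0.052
grip_force: 62.8
```

```bash
python3 -m jog '[[[0,0,-0.03,0],[0,0,-0.02,0],[0,0,0,0],[0,0,0,0]]]'; python3 -m jog '[[[0,0,-0.02,0],[0,0,-0.01,0],[0,0,0,0],[0,0,0,0]]]'
```

```text
t: 16.68
position: [0.6039, 0.2458, 0.0512]
tcp_rot: [0.707, 0.708, -0.0, -0.0]
contact_force: [-0.1, 0.2, -0.5]
gripper_width: 0.0523
grip_force: 62.8
t: 17.18
position: [0.604, 0.2459, 0.0495]
tcp_rot: [0.707, 0.708, -0.0, -0.0]
contact_force: [-1.0, -0.2, -0.2]
gripper_width: 0.0518
grip_force: 62.8
```

Run:
```python
from h import *
a=optics.capture("wrist")[180:480,100:560];b=optics.capture("scene")[140:280,180:380]
a=cv2.resize(a,(560,365));b=cv2.resize(b,(560,392))[:235];cv2.imwrite("pics/w6.png",np.vstack([a,b])[:,:,::-1])
```

```text
(no output)
```

View pics/w6.png

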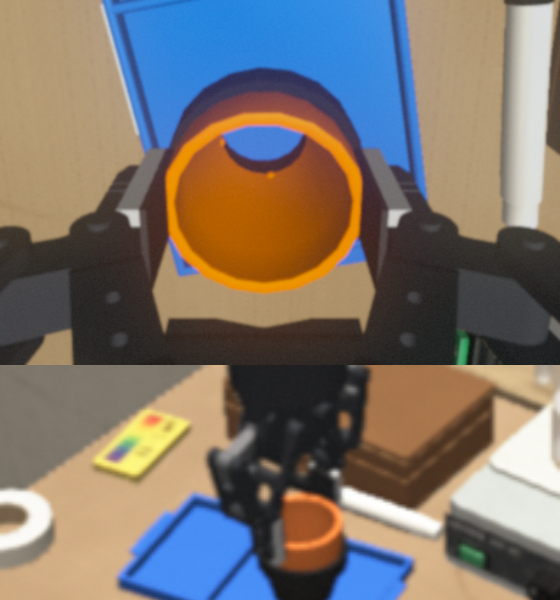

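The orange sleeve is inside the black mouth and concentric with it. Final approach in 1 mm steps.

```bash
python3 -m jog '[[[0,0,-0.015,0],[0,0,0,0],[0,0,0,0]]]'; python3 -m jog '[[[0,0,-0.01,0],[0,0,0,0],[0,0,0,0]]]'
```

```text
t: 17.65
position: [0.6041, 0.2459, 0.0487]
tcp_rot: [0.707, 0.708, 0.0, -0.0]
contact_force: [-1.2, 0.1, 5.2]
gripper_width: 0.0522
grip_force: 63.1
t: 18.02
position: [0.6041, 0.2461, 0.0483]
tcp_rot: [0.707, 0.708, 0.0, -0.0]
contact_force: [-2.6, 1.7, 7.6]
gripper_width: 0.052
grip_force: 63.4
```

```bash
python3 -m jog '[[[0,0,0.015,0],[0,0,0,0],[0,0,0,0]]]'; python3 -m jog '[[[0,0,0,0],[0,0,0,0],[0,0,0,0],[0,0,0,0]]]' -1; python3 -m jog '[[[0,0,0.2,0],[0,0,0.5,0],[0,0,0.6,0],[0,0,0.5,0],[0,0,0,0]]]'
python3 - <<'E'
from h import *
a=optics.capture("wrist")[120:420,100:560];b=optics.capture("scene")[140:280,180:380]
a=cv2.resize(a,(560,365));b=cv2.resize(b,(560,392))[:235];cv2.imwrite("pics/w7.png",np.vstack([a,b])[:,:,::-1])
E
```

```text
t: 18.4
position: [0.604, 0.2458, 0.0487]
tcp_rot: [0.707, 0.708, -0.0, -0.0]
contact_force: [-0.1, 1.6, 1.4]
gripper_width: 0.052
grip_force: 62.9
t: 18.9
position: [0.604, 0.2458, 0.0488]
tcp_rot: [0.707, 0.708, -0.0, -0.0]
contact_force: [0.2, 0.7, -0.1]
gripper_width: 0.0854
grip_force: 0.0
t: 19.52
position: [0.6052, 0.2462, 0.1602]
tcp_rot: [0.707, 0.708, 0.002, 0.001]
contact_force: [0.2, 0.4, -0.1]
gripper_width: 0.0855
grip_force: 0.0
```

View pics/w7.png

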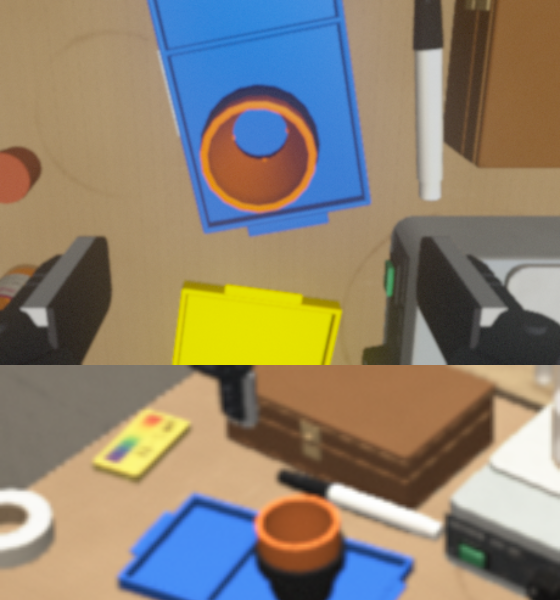

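The orange sleeve sits nested and upright in the black one (upper half, (260,155)). Now the red stopper at (0.457, 0.220).

```bash
python3 -m jog '[[[-0.5,-0.09,0,0],[-0.5,-0.09,0,0],[-0.5,-0.09,0,0],[-0.5,-0.09,0,0],[-0.45,-0.07,0,0]]]'; python3 -m jog '[[[0,0,-0.4,0],[0,0,-0.6,0],[0,0,-0.6,0],[0,0,-0.2,0],[0,0,0,0]]]'
python3 - <<'E'
from h import *
print(telemetry.sense()["position"])
W=optics.capture("wrist");m=cv2.inRange(cv2.cvtColor(W,cv2.COLOR_RGB2HSV),np.array((0,90,60)),np.array((10,255,230)))
for k in cv2.findContours(m,cv2.RETR_EXTERNAL,cv2.CHAIN_APPROX_NONE)[0]:
    if cv2.contourArea(k)>400:
        (u,v),r=cv2.minEnclosingCircle(k);print(cv2.boundingRect(k),u,v,r,cast("wrist",(u,v),.024))
E
```

```text
t: 20.25
position: [0.4555, 0.2196, 0.1562]
tcp_rot: [0.707, 0.708, -0.001, -0.0]
contact_force: [1.3, -0.2, 0.3]
gripper_width: 0.0851
grip_force: 0.0
t: 20.88
position: [0.4568, 0.2197, 0.0486]
tcp_rot: [0.707, 0.708, -0.001, -0.0]
contact_force: [-0.1, 0.3, 1.0]
gripper_width: 0.0856
grip_force: 0.0
[0.45678708 0.21971758 0.04862269]
(282, 251, 72, 75) 317.52154541015625 288.2679443359375 37.2990837097168 [0.45821669 0.22290135 0.024     ]
```

```bash
python3 -m jog '[[[0,0.01,-0.4,0],[0,0,-0.25,0],[0,0,-0.06,0],[0,0,0,0]]]';  python3 -m jog '[[[0,0,0,0],[0,0,0,0],[0,0,0,0],[0,0,0,0],[0,0,0,0]]]' 1;python3 -m jog '[[[0,0,0,0],[0,0,0,0],[0,0,0,0]]]'; python3 -m jog '[[[0,0,0.2,0],[0,0,0.5,0],[0,0,0.6,0],[0,0,0.2,0],[0,0,0,0]]]'
```

```text
t: 21.42
position: [0.4572, 0.2207, 0.0067]
tcp_rot: [0.707, 0.708, 0.0, 0.0]
contact_force: [-0.4, -0.5, 0.5]
gripper_width: 0.0853
grip_force: 0.0
t: 22.05
position: [0.4571, 0.2207, 0.0068]
tcp_rot: [0.707, 0.708, 0.0, -0.0]
contact_force: [-3.2, -2.3, 12.9]
gripper_width: 0.0271
grip_force: 58.2
t: 22.42
position: [0.4571, 0.2207, 0.0068]
tcp_rot: [0.707, 0.708, 0.0, -0.0]
contact_force: [-2.7, -1.7, 12.2]
gripper_width: 0.0272
grip_force: 58.2
t: 23.05
position: [0.4572, 0.2209, 0.0969]
tcp_rot: [0.707, 0.708, 0.001, 0.0]
contact_force: [0.3, -0.5, -0.4]
gripper_width: 0.0272
grip_force: 59.1
```

```bash
python3 -m jog '[[[0.4,0,0,0],[0.5,-0.1,0,0],[0.5,-0.3,0,0],[0.5,-0.4,0,0],[0.23,-0.5,0,0]]]'; python3 -m jog '[[[0,-0.5,0,0],[0,-0.4,0,0],[0,-0.07,0,0],[0,0,0,0],[0,0,0,0]]]'
python3 - <<'E'
from h import *
s=telemetry.sense();print(s["position"],s["gripper_width"])
W=optics.capture("wrist");cv2.imwrite("pics/w8.png",W[:,:,::-1])
E
```

```text
t: 23.68
position: [0.5854, 0.1417, 0.0946]
tcp_rot: [0.706, 0.708, -0.001, -0.0]
contact_force: [0.2, 0.1, 0.1]
gripper_width: 0.0272
grip_force: 59.1
t: 24.3
position: [0.5846, 0.0857, 0.0959]
tcp_rot: [0.706, 0.708, -0.0, -0.0]
contact_force: [-0.0, -1.0, -0.2]
gripper_width: 0.0279
grip_force: 59.1
[0.58461846 0.08566537 0.09589498] 0.027868190763482816
```

View pics/w8.png

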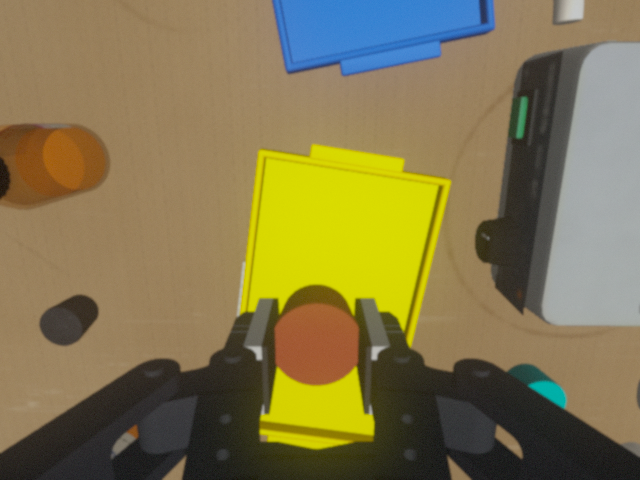

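The stopper (317,340) is held over the yellow wide compartment, clear of the balance. Lower and release with a limited opening.

```bash
python3 -m jog '[[[0,0,-0.5,0],[0,0,-0.5,0],[0,0,-0.25,0],[0,0,-0.1,0],[0,0,-0.05,0]]]'; python3 -m jog '[[[0,0,-0.02,0],[0,0,0,0],[0,0,0,0]]]'; python3 -m jog '[[[0,0,0,0],[0,0,0,0],[0,0,0,0]]]' -0.1; python3 -m jog '[[[0,0,0.2,0],[0,0,0.6,0],[0,0,0.6,0],[0,0,0.6,0],[0,0,0.2,0]]]'
```

```text
t: 24.98
position: [0.5852, 0.0846, 0.0127]
tcp_rot: [0.707, 0.708, 0.0, 0.0]
contact_force: [0.5, 0.4, 0.2]
gripper_width: 0.0273
grip_force: 59.1
t: 25.35
position: [0.585, 0.0845, 0.0114]
tcp_rot: [0.707, 0.708, 0.0, 0.0]
contact_force: [0.9, -0.7, 0.0]
gripper_width: 0.0273
grip_force: 59.1
t: 25.72
position: [0.5848, 0.0844, 0.0111]
tcp_rot: [0.707, 0.708, -0.0, -0.0]
contact_force: [0.8, -0.1, 0.3]
gripper_width: 0.0471
grip_force: 0.0
t: 26.35
position: [0.5857, 0.0845, 0.1459]
tcp_rot: [0.707, 0.708, 0.001, 0.001]
contact_force: [-0.8, 0.2, -0.4]
gripper_width: 0.0471
grip_force: 0.0
```

```bash
python3 -m jog '[[[-0.1,0.05,0.3,0],[-0.5,0.2,0,0],[-0.5,0.2,0,0],[-0.5,0.2,0,0],[-0.5,0.2,0,0]]]' -1; python3 -m jog '[[[-0.08,0.02,0,0],[0,0,0,0],[0,0,0,0]]]'
python3 - <<'E'
from h import *
s=telemetry.sense();print(s["position"],s["gripper_width"])
c=optics.get_calibration("wrist");W=optics.capture("wrist")
for X in [(.4545,.1368,z) for z in(.06,.116)]:
    q=c["intrinsics"]@(c["R"]@np.array(X)+c["t"]);u=tuple(int(v) for v in q[:2]/q[2]);print(u);cv2.circle(W,u,3,(0,255,0),-1)
cv2.imwrite("pics/w9.png",W[:,:,::-1])
T=optics.capture("top");cv2.imwrite("pics/t9.png",T[:,:,::-1])
E
```

```text
t: 26.98
position: [0.4572, 0.1358, 0.161]
tcp_rot: [0.707, 0.708, -0.0, -0.0]
contact_force: [0.0, 1.4, -0.5]
gripper_width: 0.0851
grip_force: 0.0
t: 27.35
position: [0.4546, 0.1362, 0.1611]
tcp_rot: [0.707, 0.707, -0.0, 0.0]
contact_force: [0.6, 0.3, 0.8]
gripper_width: 0.0854
grip_force: 0.0
[0.45461347 0.13622416 0.16109055] 0.08543944900042474
(315, 243)
(315, 276)
```

View pics/w9.png

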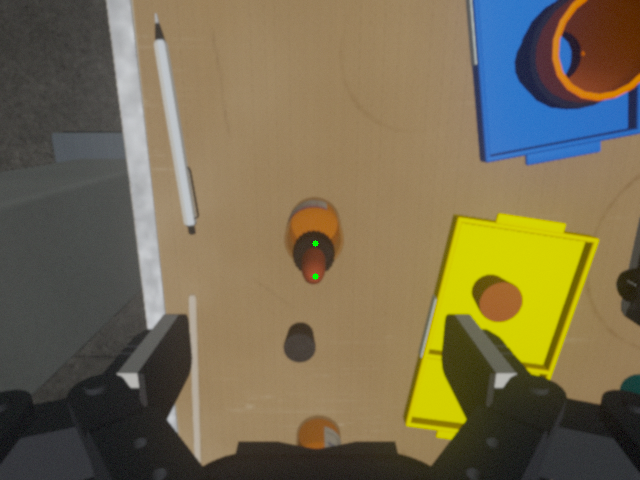

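The red stopper stands in the yellow wide compartment (500,300). The predicted bottle axis matches the red bulb (315,270), so descend.

```bash
python3 -m jog '[[[0,0,-0.5,0],[0,0,-0.6,0],[0,0,-0.5,0],[0,0,-0.3,0],[0,0,0,0]]]';  python3 -m jog '[[[0,0,0,0],[0,0,0,0],[0,0,0,0],[0,0,0,0],[0,0,0,0]]]' 1;python3 -m jog '[[[0,0,0,0],[0,0,0,0],[0,0,0,0]]]'; python3 -m jog '[[[0,0,0.2,0],[0,0,0.5,0],[0,0,0.3,0],[0,0,0,0]]]'
```

```text
t: 28.08
position: [0.4536, 0.136, 0.046]
tcp_rot: [0.707, 0.707, -0.001, -0.0]
contact_force: [-0.9, -0.3, -0.3]
gripper_width: 0.0854
grip_force: 0.0
t: 28.7
position: [0.4544, 0.137, 0.048]
tcp_rot: [0.707, 0.708, 0.001, -0.0]
contact_force: [-4.8, -0.0, 15.9]
gripper_width: 0.0323
grip_force: 58.1
t: 29.08
position: [0.4544, 0.1369, 0.048]
tcp_rot: [0.707, 0.708, 0.001, -0.0]
contact_force: [-4.2, -1.2, 16.7]
gripper_width: 0.0321
grip_force: 58.1
t: 29.58
position: [0.4547, 0.137, 0.1086]
tcp_rot: [0.707, 0.708, 0.001, 0.0]
contact_force: [0.1, 0.3, -2.3]
gripper_width: 0.0322
grip_force: 59.7
```

```bash
python3 -m jog '[[[0.3,-0.3,0,0],[0.45,-0.5,0,0],[0.45,-0.5,0,0],[0.45,-0.5,0,0],[0.4,-0.4,0,0]]]'; python3 -m jog '[[[0.09,-0.2,0,0],[0,0,0,0],[0,0,0,0]]]'
python3 - <<'E'
from h import *
s=telemetry.sense();print(s["position"])
a=cv2.resize(optics.capture("wrist"),(533,400));b=cv2.resize(optics.capture("top")[180:330,190:450],(533,307))[:200]
cv2.imwrite("pics/w10.png",np.vstack([a,b])[:,:,::-1])
E
```

```text
t: 30.2
position: [0.5774, 0.0032, 0.1064]
tcp_rot: [0.707, 0.707, -0.0, -0.0]
contact_force: [0.7, 0.3, -0.8]
gripper_width: 0.0322
grip_force: 59.7
t: 30.58
position: [0.5817, -0.0062, 0.1068]
tcp_rot: [0.706, 0.708, -0.0, -0.0]
contact_force: [-0.7, 0.5, -1.3]
gripper_width: 0.0323
grip_force: 59.8
[ 0.58166802 -0.00621017  0.10682857]
```

View pics/w10.png

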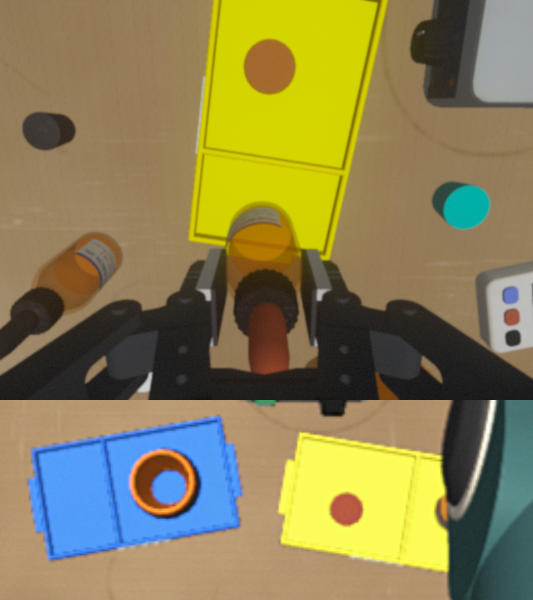

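The bottle is held upright over the yellow narrow compartment, and the nested sleeves are still centred. Lower it.

```bash
python3 -m jog '[[[0,0,-0.4,0],[0,0,-0.3,0],[0,0,-0.15,0],[0,0,-0.05,0],[0,0,0,0]]]'; python3 -m jog '[[[0,0,-0.015,0],[0,0,0,0],[0,0,0,0]]]'; python3 -m jog '[[[0,0,0,0],[0,0,0,0],[0,0,0,0],[0,0,0,0]]]' -1; python3 -m jog '[[[0,0,0.2,0],[0,0,0.6,0],[0,0,0.6,0],[0,0,0.5,0],[0,0,0.1,0]]]'
```

```text
t: 31.3
position: [0.5826, -0.0074, 0.0533]
tcp_rot: [0.707, 0.708, 0.0, 0.0]
contact_force: [-0.1, -0.2, -0.6]
gripper_width: 0.032
grip_force: 59.8
t: 31.68
position: [0.5825, -0.0074, 0.0524]
tcp_rot: [0.707, 0.708, 0.0, 0.0]
contact_force: [-0.5, 0.6, -1.5]
gripper_width: 0.0321
grip_force: 59.8
t: 32.17
position: [0.5824, -0.0074, 0.0522]
tcp_rot: [0.707, 0.708, -0.0, 0.0]
contact_force: [0.1, 0.1, -0.9]
gripper_width: 0.0857
grip_force: 0.0
t: 32.8
position: [0.5833, -0.0074, 0.1749]
tcp_rot: [0.707, 0.708, 0.001, 0.001]
contact_force: [0.0, 1.1, 0.4]
gripper_width: 0.0851
grip_force: 0.0
```

```bash
python3 -m jog '[[[-0.4,-0.13,0,0],[-0.45,-0.13,0,0],[-0.45,-0.13,0,0],[-0.45,-0.13,0,0],[-0.32,-0.13,0,0]]]'; python3 -m jog '[[[0,0,0,0],[0,0,0,0],[0,0,0,0]]]'
python3 - <<'E'
from h import *
s=telemetry.sense();print(s["position"])
c=optics.get_calibration("wrist");W=optics.capture("wrist")
for z in(0,.06,.116):
    q=c["intrinsics"]@(c["R"]@np.array((.458,-.0465,z))+c["t"]);print(z,q[:2]/q[2])
h=cv2.cvtColor(W,cv2.COLOR_RGB2HSV);h[:,:230]=0;h[:,:,:]*=1
for nm,lo,hi in(("amber",(3,190,90),(18,255,255)),("dark",(0,0,1),(180,255,75))):
    m=cv2.inRange(h,np.array(lo),np.array(hi));m[320:]=0;m[:150]=0;m[:,400:]=0
    for k in cv2.findContours(m,cv2.RETR_EXTERNAL,cv2.CHAIN_APPROX_NONE)[0]:
        if cv2.contourArea(k)>150: print(nm,cv2.boundingRect(k),cv2.contourArea(k))
E
```

```text
t: 33.42
position: [0.4568, -0.0466, 0.172]
tcp_rot: [0.707, 0.708, -0.0, -0.0]
contact_force: [0.1, -1.0, 0.8]
gripper_width: 0.0853
grip_force: 0.0
t: 33.8
position: [0.4586, -0.0462, 0.1721]
tcp_rot: [0.706, 0.708, -0.0, 0.0]
contact_force: [0.0, 0.3, -0.1]
gripper_width: 0.0852
grip_force: 0.0
[ 0.45864397 -0.04616621  0.17206549]
0 [314.91938332 218.4569045 ]
0.06 [314.59372616 240.01289524]
0.116 [314.12928597 270.75525171]
amber (291, 203, 45, 35) 872.5
dark (294, 230, 38, 48) 1244.5
```

```bash
python3 -m jog '[[[0,0,-0.5,0],[0,0,-0.6,0],[0,0,-0.6,0],[0,0,-0.37,0],[0,0,0,0]]]';  python3 -m jog '[[[0,0,0,0],[0,0,0,0],[0,0,0,0],[0,0,0,0],[0,0,0,0]]]' 1;python3 -m jog '[[[0,0,0,0],[0,0,0,0],[0,0,0,0]]]'; python3 -m jog '[[[0,0,0.2,0],[0,0,0.5,0],[0,0,0.5,0],[0,0,0.1,0],[0,0,0,0]]]'
```

```text
t: 34.48
position: [0.4574, -0.0465, 0.0468]
tcp_rot: [0.707, 0.708, -0.001, -0.001]
contact_force: [0.2, -0.5, -0.2]
gripper_width: 0.0855
grip_force: 0.0
t: 35.1
position: [0.4588, -0.0464, 0.0489]
tcp_rot: [0.707, 0.708, 0.001, 0.0]
contact_force: [-3.2, -0.7, 16.6]
gripper_width: 0.0321
grip_force: 58.1
t: 35.48
position: [0.4588, -0.0464, 0.0489]
tcp_rot: [0.707, 0.708, 0.001, 0.0]
contact_force: [-3.4, 0.2, 17.0]
gripper_width: 0.0324
grip_force: 58.1
t: 36.1
position: [0.4582, -0.0462, 0.1261]
tcp_rot: [0.707, 0.708, 0.0, 0.0]
contact_force: [0.3, 0.2, -1.1]
gripper_width: 0.0319
grip_force: 59.7
```

```bash
python3 -m jog '[[[0,0.3,0,0],[0,0.5,0,0],[0,0.5,0,0],[0,0.5,0,0],[0,0.5,0,0]]]'; python3 -m jog '[[[0,0.5,0,0],[0,0.5,0,0],[0,0.5,0,0],[0,0.5,0,0],[0,0.5,0,0]]]';python3 -m jog '[[[0,0.5,0,0],[0,0.5,0,0],[0,0.4,0,0],[0,0.09,0,0],[0,0,0,0]]]'; python3 -m jog '[[[0.4,0,0,0],[0.6,0,0,0],[0.6,0,0,0],[0.5,0,0,0],[0.13,0,0,0]]]'; python3 -m jog '[[[0,0,0,0],[0,0,0,0]]]'
```

```text
t: 36.72
position: [0.4575, 0.0924, 0.1249]
tcp_rot: [0.707, 0.708, -0.001, -0.0]
contact_force: [0.4, 0.0, -1.1]
gripper_width: 0.0321
grip_force: 59.7
t: 37.35
position: [0.4576, 0.2423, 0.1248]
tcp_rot: [0.707, 0.708, -0.001, -0.0]
contact_force: [-0.2, 0.4, -1.5]
gripper_width: 0.0319
grip_force: 59.7
t: 37.98
position: [0.4582, 0.3305, 0.1255]
tcp_rot: [0.707, 0.708, -0.0, 0.0]
contact_force: [0.3, -0.6, -0.7]
gripper_width: 0.032
grip_force: 59.7
t: 38.6
position: [0.5937, 0.3289, 0.1256]
tcp_rot: [0.708, 0.707, -0.0, 0.0]
contact_force: [0.1, -0.3, -2.0]
gripper_width: 0.0319
grip_force: 59.7
t: 38.85
position: [0.5911, 0.3311, 0.126]
tcp_rot: [0.706, 0.708, -0.0, -0.0]
contact_force: [-0.8, 0.5, -0.3]
gripper_width: 0.0317
grip_force: 59.7
```

```bash
python3 -m jog '[[[0,0,-0.5,0],[0,0,-0.4,0],[0,0,-0.2,0],[0,0,-0.09,0],[0,0,0,0]]]'; python3 -m jog '[[[0,0,-0.01,0],[0,0,0,0],[0,0,0,0]]]'; python3 -m jog '[[[0,0,0,0],[0,0,0,0],[0,0,0,0],[0,0,0,0]]]' -1; python3 -m jog '[[[0,0,0.2,0],[0,0,0.6,0],[0,0,0.6,0],[0,0,0.6,0],[0,0,0.1,0]]]'; python3 -m jog '[[[-0.5,0.4,0,0],[-0.6,0.4,0,0],[-0.6,0.4,0,0],[-0.5,0.4,0,0],[0,0,0,0]]]'
python3 - <<'E'
from h import *
a=cv2.resize(optics.capture("scene")[170:370,130:450],(800,500))[:330];T=optics.capture("top");b=cv2.resize(T[180:340,140:480],(574,270));b=np.pad(b,((0,0),(0,226),(0,0)))
cv2.imwrite("pics/end.png",np.vstack([a,b])[:,:,::-1])
print(circ("top",T,(379,311),*BK,14,.022))
E
```

```text
t: 39.48
position: [0.5921, 0.3311, 0.055]
tcp_rot: [0.707, 0.708, 0.0, 0.0]
contact_force: [0.5, 0.2, 0.0]
gripper_width: 0.0323
grip_force: 59.7
t: 39.85
position: [0.5921, 0.3311, 0.0543]
tcp_rot: [0.707, 0.708, 0.0, 0.0]
contact_force: [0.1, 0.4, -0.4]
gripper_width: 0.0321
grip_force: 59.7
t: 40.35
position: [0.592, 0.331, 0.054]
tcp_rot: [0.707, 0.708, -0.0, -0.0]
contact_force: [-0.6, -0.4, -0.2]
gripper_width: 0.0852
grip_force: 0.0
t: 40.98
position: [0.5931, 0.3315, 0.1836]
tcp_rot: [0.707, 0.708, 0.002, 0.0]
contact_force: [-0.7, -0.7, -0.3]
gripper_width: 0.0856
grip_force: 0.0
t: 41.6
position: [0.4571, 0.4294, 0.1799]
tcp_rot: [0.705, 0.709, -0.0, -0.001]
contact_force: [-0.1, 0.2, 0.2]
gripper_width: 0.0854
grip_force: 0.0
((373, 306, 12, 12), array([0.44182677, 0.0460417 , 0.022     ]))
```

View pics/end.png

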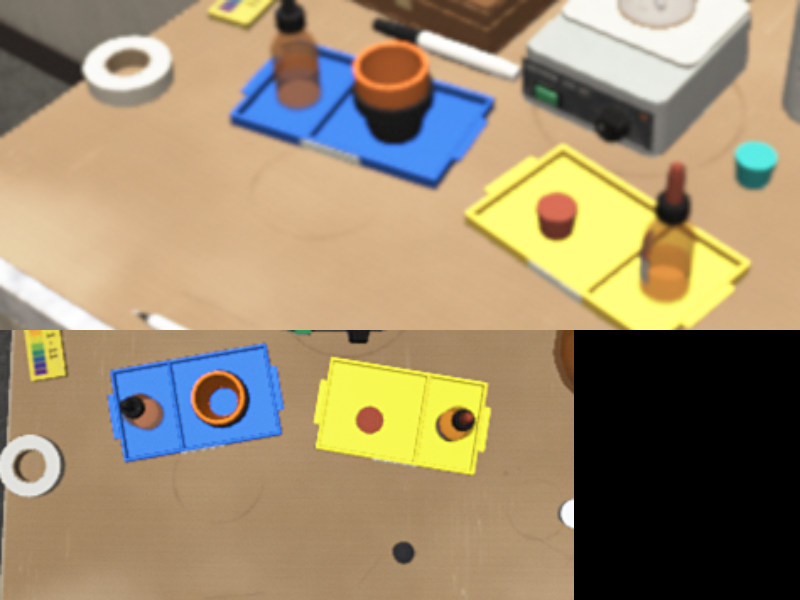

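In the scene half, the black-bulb bottle (297,75) and the nested sleeves (392,85) stand in the blue tray. The red stopper (556,215) and red-bulb bottle (668,240) stand upright in the yellow tray. The black stopper has not moved. Hand in.

```bash
python3 -c "
from plant import ctrl
print(ctrl.close_job())"
```

```text
the job is handed in; nothing more can be done
None
```

I made up both kits and handed the job in at about 42 s of the 125 s allowed; the last pictures show each thing upright in its compartment, the orange sleeve loose in the black one, and the black stopper unmoved. The hand-in call gave no verdict.

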